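# Clear the sample box and hold its lid open at 50 degrees

## Task

Take the brown glass vial with the blue cap off the lid of the sample box, keeping it upright and squeezing it gently (no more than about 50 N on each side), and stand it in the round white dish without dropping it. Then lift the box's blue lid by its yellow tongue to 50 degrees from closed and finish while still holding it there (it falls shut when let go), so that a colleague can look at the vials inside. Leave the red probe, the porcelain crucible and the beaker where they are.

Things in the scene. Friction and masses are not known exactly. Their poses are not given: they have to be found in the camera images.
- vial_center (a point): Centre of the loose brown glass vial with a blue screw cap: body 35 mm across, 72 mm tall, 75 g or somewhat different. The point lies on its axis, 36 mm above its underside. It starts standing on the closed lid.
- dish: Round shallow white dish, fixed to the worktop: 120 mm across at the rim, 10 mm high, wall 4 mm, its inner floor is 5 mm above the worktop. Origin at the centre of its underside.
- box: Grey open-topped sample box on four 12 mm feet, fixed to the worktop: 150 mm (its x) by 180 mm (its y), rim 92 mm above the worktop. Origin on the worktop under its centre, z up; its front with the tongue faces its own -x, the hinge is at its +x rim. Two vials are fixed inside.
- lid_hinge (a point): Point on the lid's hinge line, half-way along it; the hinge line runs along the box's y, 79 mm behind the box's centre (its +x) and 92 mm above the worktop. The axes are the lid's own and turn with it: x from the tongue to the hinge, y along the hinge, z out of its top face.
- lid_tab (a point): Grip point on the yellow tongue in front of the blue lid, in the lid's plane: 30 mm wide (its y), 14 mm thick, sticking out 49 mm. The point is 30 mm from the lid's edge, mid-thickness; with the lid shut 185 mm in front of the hinge line, 99 mm above the worktop, nothing below. It can be pinched across its width from above and turns between the fingers as the lid swings. Axes as lid_hinge.
- lid (a joint): Lid angle in rad: 0 is closed (flat), it grows as the tongue goes up and back; stop at 1.4. The blue lid plate is 152 by 182 by 10 mm, its top face 104 mm above the worktop when closed, lid mass about 0.3 kg; the hinge is free, so the lid falls shut from any angle when let go. Wanted at the end: 50 degrees = 0.873.
- probe: Loose red multimeter test probe, 117 x 15 mm, lying on the worktop; to be left alone. Origin at the centre of its underside.
- crucible: Loose white porcelain crucible, 44 mm across, 36 mm high; to be left alone. Origin at the centre of its underside.
- beaker: Loose 400 ml glass beaker with red-brown residue, 85 mm across, 113 mm high; to be left alone. Origin at the centre of its underside.
Mind the look-alikes: they are no part of the job. Of the things shaped like the dish, the white one is meant. There is more than one size of the part that bears vial_center; the job needs the larger.

How it is judged:
By the outcome, as a careful person would: the job done as asked, in the order asked, and still so for the second after the job is handed in, while the arm keeps its last pose, push and grip.
It also fails if it takes over 58 s, if anything falls off the work surface, if the arm or the gripper's body presses on something with over 40 N, if the wrist force passes 120 N, or if a joint passes its speed limit or range.

## Robot

A 6-joint arm with a two-finger parallel gripper is mounted at the origin on a cart in front of the work surface, level with it; the furniture and walls round the work are solid. World frame = base frame: x ahead of the robot, y to its left, z up, the work surface at z = 0. Lengths are in m, angles in rad, forces in N, time in s.
With the tool pointing down it reaches from about 0.3 to 0.875 m from the base axis. Payload 6.4 kg.
Tool frame: the origin (TCP) lies midway between the tips of the shut fingers; the grasp point (between the pads) lies ctrl.grip_depth behind it (ctrl.grip_depth is the distance from the TCP to the grasp point, in m); z points along the fingers, y is the line along which they close (so a half turn about z gives the same grasp; the last joint's range is limited). The gripper opens to 85 mm and grips with 20 to 120 N. Pads are 22 mm wide; open, the fingers measure 114 mm over their backs; the gripper's body (76 mm by 85 mm) begins 54 mm behind the grasp point. The pads swing forward as they close: fully open they stand 13 mm farther back than shut.
Start: joints at [-1.372, 0.181, 1.607, -0, 1.354, -0.206], TCP at [0.226, -0.529, 0.231] pointing down, gripper open.
Joint ranges: [-2.99, 2.99], [-0.89, 2.07], [0.3, 2.58], [-1.14, 4.28], [0, 2.63], [-3.12, 3.12]. Speed limits (rad/s): [2.57, 2.57, 3.01, 3.14, 3.14, 3.14].

## Interface

Orientations are given as a rotation vector (axis times angle).
In Python, from station import status, snapshot, ctrl gives the robot as it stands. The module is installed in compiled form; this text tells all that it offers.
- The arm moves only by the tool send_rows, never from a script. Its argument "series" is one flat list of numbers, 5 for each row, row after row: the closure, from 0 (fully open) to 1 (shut), then the shift along the tool's x, y, z in m, then the turn about the tool's z in rad. In form: [grip, tx, ty, tz, roll, grip, tx, ty, tz, roll, ...]. A call has 1 to 12 rows; each row is the pose to reach, as a shift and turn from the pose commanded when the call began, along the tool's axes at that moment; what a row does not reach only later rows make up. A row lasts 1/8 s, in which the tool goes at most 62.5 mm and 10.7 degrees, less where a joint would pass 70% of its speed; a pose out of reach is approached as far as the arm can. A call with a gripper value outside its range is refused whole. The fingers move at their own pace and stop on an object; "newtons" is the grip in N (left out, the last holds). Time passes only in rows, so rows that repeat a pose let the fingers close. It gives the time, the measured TCP pose, the force, the opening and the grip force at its end, in the units of the state.
- status.get_state(): the state, without advancing time (a new reading comes with each control period).
- snapshot(name): name is "scene" or "top" or "wrist"; returns a dict with "image" (420x560x3 uint8, red, green, blue), "intrinsics" (3x3 intrinsics, pixels), "world_from_camera" (4x4, takes a point from camera to world coordinates). Camera axes: x right, y down, z forward; pixel columns grow to the right and rows downward; lengths in m; the calibration is good to about 2 mm. A picture is of the moment at which its call begins. There is no depth.
- ctrl.sign_off(): hands the job in; it is judged then, once.
The state is a dict: "clock": time; "joint_pos": joint angles; "joint_velocities": joint speeds; "effort": joint torques, N m; "tcp_pos": TCP position; "tool_rot": TCP orientation; "force": force on the tool from outside, world axes, zero at the start; "moment": the same for the moment, N m; "finger_gap": finger opening in m; "grasp_force": force on a finger pad.
Only numpy, scipy, OpenCV 4.12 (cv2) and the standard library are available. Lean on these libraries where they do the work, as an engineer would, in place of code of your own. Each camera call takes 0.05 s, during which the arm holds its last target. There are 200 camera calls.

## Working session

There is one attempt and no reset: what is moved stays moved. The work goes in short steps, Python scripts to look and compute and a tool call to move; the robot and the scene stay as the last step left them, time stands still between calls to the robot, and variables do not carry over. Pictures are saved under pics/ and viewed, at most 10 in all, crops included, and the job is handed in when it is done.

Besides the shell and the picture viewer there is one more tool, called after "Emit:" by a JSON object that holds its "api" and its "payload", one argument or row to a line. send_rows: Moves the arm, as the interface text tells. Its arguments: {"type":"object","properties":{"series":{"type":"array"},"newtons":{"type":"number"}},"required":["series"]}

```bash
mkdir -p pics; cat > h.py <<'E'
import numpy as np, cv2
from station import status, snapshot, ctrl
from scipy.spatial.transform import Rotation as R
def snap(n,f):
    s=snapshot(n); cv2.imwrite('pics/'+f+'.png',s['image'][:,:,::-1]); np.savez('pics/'+f,**s); return s
def load(f): return np.load('pics/'+f+'.npz')
def ray(s,u,v,z):
    K=s['intrinsics'];T=s['world_from_camera']
    d=T[:3,:3]@np.linalg.solve(K,[u,v,1]);o=T[:3,3]
    return o+d*(z-o[2])/d[2]
def proj(s,p):
    K=s['intrinsics'];T=s['world_from_camera']
    c=T[:3,:3].T@(np.array(p)-T[:3,3]);q=K@c;return q[:2]/q[2]
E
python3 - <<'E'
from h import *
a=snap('top','top0');b=snap('scene','sc0')
for s in(a,b):print(s['world_from_camera'].round(3),s['intrinsics'].round(1))
print(status.get_state(),ctrl.grip_depth)
E
```

```text
[[ 0.025 -0.996  0.085  0.477]
 [-1.    -0.023  0.017 -0.123]
 [-0.015 -0.086 -0.996  1.193]
 [ 0.     0.     0.     1.   ]] [[434.3   0.  281.9]
 [  0.  434.3 210.7]
 [  0.    0.    1. ]]
[[-0.44  -0.36   0.823 -0.71 ]
 [-0.898  0.176 -0.404  0.507]
 [ 0.    -0.916 -0.4    0.733]
 [ 0.     0.     0.     1.   ]] [[538.8   0.  274.5]
 [  0.  538.8 207.4]
 [  0.    0.    1. ]]
{'clock': 0.1, 'joint_pos': array([-1.37231610e+00,  1.81497819e-01,  1.60789954e+00,  1.73009916e-06,
        1.35378723e+00, -2.06320035e-01]), 'joint_velocities': array([-0.00110894, -0.00194895, -0.00118587,  0.00027771, -0.00118959,
        0.00049427]), 'effort': array([-1.10256835e-04, -4.45878804e+01, -3.52240098e+01, -2.14770948e-04,
        4.14495196e-03, -1.15779386e-05]), 'tcp_pos': array([ 0.22636244, -0.52803534,  0.23046086]), 'tool_rot': array([-3.07590378e+00, -6.31205656e-01, -1.24492153e-05]), 'force': array([ 0.51370868, -0.71422911,  0.26612088]), 'moment': array([0.08909506, 0.00416895, 0.00116058]), 'grasp_force': 0.0, 'finger_gap': 0.08537242925026475} 0.0187
```

View pics/top0.png

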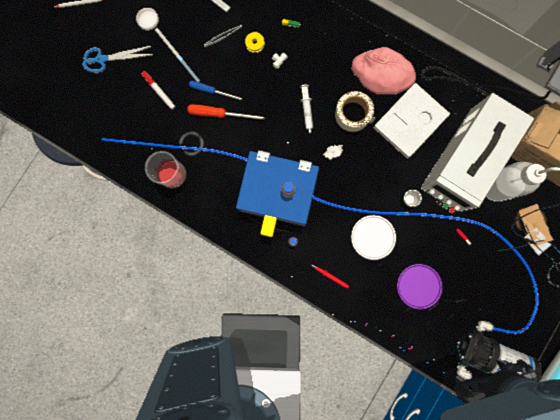

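View pics/sc0.png

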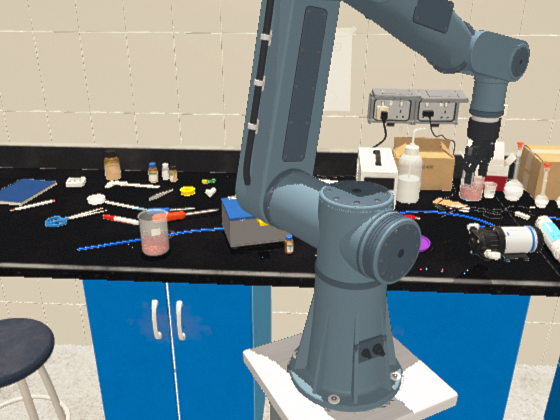

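```bash
python3 - <<'E'
from h import *
i=cv2.imread('pics/top0.png')[145:265,230:400]
cv2.imwrite('pics/c.png',cv2.resize(i,None,fx=4.7,fy=4.7,interpolation=cv2.INTER_CUBIC))
E
```

```text
(no output)
```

View pics/c.png

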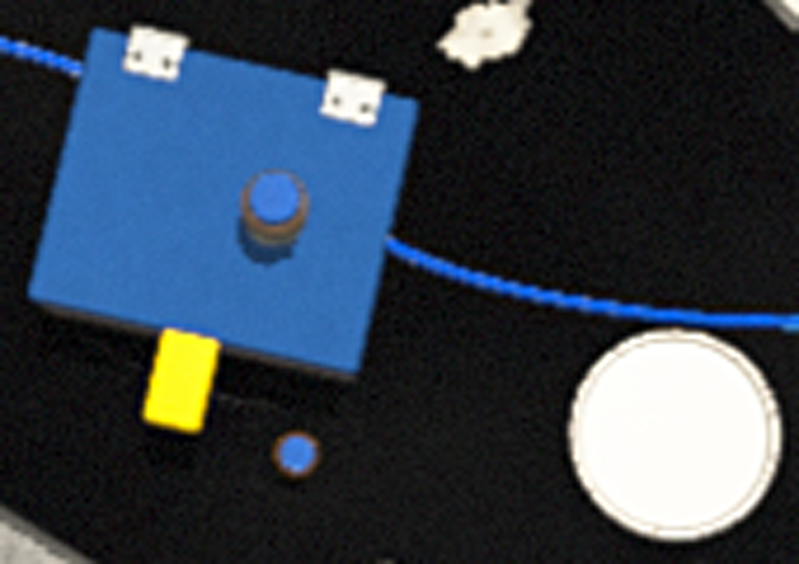

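```bash
python3 - <<'E'
from h import *
s=load('top0')
P=lambda x,y,z:ray(s,230+(x+.5)/4.7-.5,145+(y+.5)/4.7-.5,z)
c=np.array([P(*q,.104) for q in[(90,29),(418,100),(358,372),(30,297)]])
print(c.round(4));print([np.linalg.norm(c[i]-c[i-1]).round(4) for i in range(4)])
lc=c.mean(0)
ex=(c[0]+c[1]-c[2]-c[3]); ex/=np.linalg.norm(ex); ey=c[0]+c[3]-c[1]-c[2]; ey/=np.linalg.norm(ey)
print('lidc',lc,'yaw',np.arctan2(ex[1],ex[0]),np.arctan2(-ey[0],ey[1]))
print('dot',ex@ey)
t=np.array([P(*q,.106) for q in[(163,328),(220,340),(200,433),(143,420)]]);print('tab',t.round(4),t.mean(0))
print([np.linalg.norm(t[i]-t[i-1]).round(4) for i in range(4)])
print('vial',P(277,197,.176),'dish',P(676,435,.01),P(568,435,.01)-P(782,435,.01),'small',P(297,454,.06))
print('cruc',ray(s,413,199,.036),'beaker',ray(s,165,170,.1),'probe',ray(s,313,266,.01),ray(s,348,287,.01))
st=status.get_state();print(R.from_rotvec(st['tool_rot']).as_matrix().round(3))
E
```

```text
[[ 0.7221 -0.0153  0.104 ]
 [ 0.6869 -0.1938  0.104 ]
 [ 0.5392 -0.1643  0.104 ]
 [ 0.5753  0.0124  0.104 ]]
[np.float64(0.1494), np.float64(0.1819), np.float64(0.1506), np.float64(0.1804)]
lidc [ 0.6308648  -0.09026934  0.104     ] yaw -0.19165689664615582 -0.1981593468438315
dot 0.006502404375159282
tab [[ 0.5601 -0.0596  0.106 ]
 [ 0.5544 -0.0903  0.106 ]
 [ 0.5046 -0.0809  0.106 ]
 [ 0.5108 -0.0504  0.106 ]] [ 0.53247962 -0.07030512  0.106     ]
[np.float64(0.0502), np.float64(0.0312), np.float64(0.0507), np.float64(0.0312)]
vial [ 0.62214841 -0.11917751  0.176     ] dish [ 0.51247984 -0.35194829  0.01      ] [-0.00297275  0.12305837  0.        ] small [ 0.49543164 -0.13317663  0.06      ]
cruc [ 0.61593624 -0.45147193  0.036     ] beaker [0.66852566 0.19800479 0.1       ] probe [ 0.43072331 -0.1896947   0.01      ] [ 0.3770565  -0.28468075  0.01      ]
[[ 0.919  0.394 -0.   ]
 [ 0.394 -0.919  0.002]
 [ 0.    -0.002 -1.   ]]
```

Emit:
{"api": "send_rows", "payload": {
  "series": [0,0.03,-0.012,-0.01,0.05,0,0.08,-0.033,-0.02,0.1,0,0.13,-0.054,-0.02,0.15,0,0.18,-0.075,-0.02,0.2,0,0.23,-0.096,-0.02,0.25,0,0.28,-0.117,-0.02,0.3,0,0.33,-0.138,-0.02,0.36,0,0.38,-0.159,-0.02,0.42,0,0.43,-0.18,-0.02,0.48,0,0.48,-0.2,-0.02,0.54,0,0.51,-0.214,-0.02,0.6,0,0.525,-0.22,-0.02,0.6],
  "newtons": 25
}}

```text
clock: 1.6
tcp_pos: [0.6229, -0.1179, 0.2506]
tool_rot: [-3.127, 0.302, 0.002]
force: [0.2, -0.6, 0.1]
finger_gap: 0.0857
grasp_force: 0.0
```

```bash
cat >> h.py <<'E'
def rel(p,yaw=None):
    st=status.get_state();M=R.from_rotvec(st['tool_rot']).as_matrix()
    print('t',st['clock'],'tcp',st['tcp_pos'].round(4),'shift',(M.T@(np.array(p)-st['tcp_pos'])).round(4),'yaw',np.arctan2(M[1,0],M[0,0]).round(4),'F',st['force'].round(1),'gap',st['finger_gap'],st['grasp_force'])
E
python3 - <<'E'
from h import *
rel([.622,-.119,.118])
s=snap('wrist','w0')
for p in([.622,-.119,.176],[.527,-.069,.106],[.622,-.119,.14]):print(proj(s,p))
E
```

```text
t 1.6 tcp [ 0.6229 -0.1179  0.2506] shift [-0.0005  0.0013  0.1326] yaw -0.1926 F [ 0.2 -0.6  0.1] gap 0.08567468417562638 0.0
[286.18538587 220.45939453]
[255.91102476 295.00161728]
[286.11656708 207.20100787]
```

View pics/w0.png

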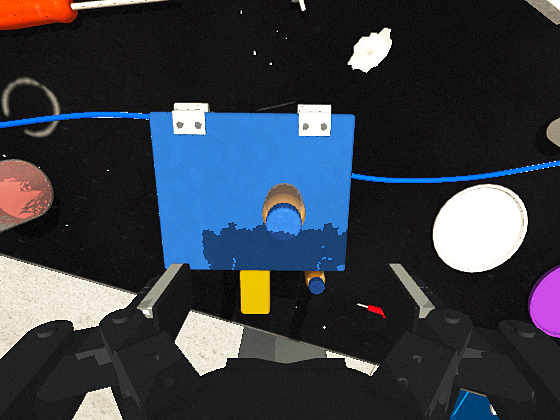

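The wrist picture shows the cap at (285,222) against a predicted (286,220), and the tongue spans (241–270, 270–313) around a predicted (256,295). The measurements agree, so I'm descending.

Emit:
{"api": "send_rows", "payload": {
  "series": [0,0,0.001,0.03,0,0,0,0.001,0.06,0,0,0,0.001,0.085,0,0,0,0.001,0.105,0,0,0,0.001,0.12,0,0,0,0.001,0.13,0,0,0,0.001,0.132,0,0.3,0,0.001,0.132,0,0.5,0,0.001,0.132,0,0.7,0,0.001,0.132,0,0.85,0,0.001,0.132,0,0.85,0,0.001,0.132,0],
  "newtons": 25
}}

```text
clock: 3.15
tcp_pos: [0.6227, -0.1204, 0.1201]
tool_rot: [3.127, -0.306, 0.002]
force: [-0.4, 2.4, 5.5]
finger_gap: 0.0338
grasp_force: 25.2
```

Emit:
{"api": "send_rows", "payload": {
  "series": [0.85,0,0,0,0,0.85,0,0,-0.005,0,0.85,0,0,-0.015,0,0.85,0,0,-0.03,0,0.85,0,0,-0.03,0]
}}

```text
clock: 3.78
tcp_pos: [0.6235, -0.1211, 0.1516]
tool_rot: [3.126, -0.306, 0.006]
force: [0.3, -0.4, -0.8]
finger_gap: 0.0336
grasp_force: 25.0
```

```bash
python3 - <<'E'
from h import *
rel([.5125,-.352,.021])
s=snap('wrist','w1');snap('scene','s1')
E
```

```text
t 3.775 tcp [ 0.6235 -0.1211  0.1516] shift [-0.0646  0.2479  0.1306] yaw -0.1953 F [ 0.3 -0.4 -0.8] gap 0.033594203377497564 24.993671693955548
```

View pics/w1.png

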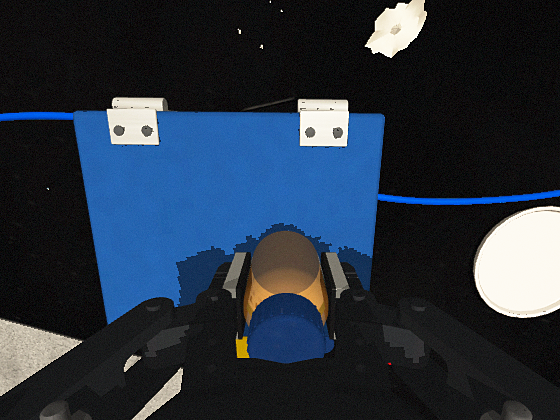

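Emit:
{"api": "send_rows", "payload": {
  "series": [0.85,-0.002,0.01,-0.01,0,0.85,-0.009,0.035,-0.02,0,0.85,-0.017,0.065,-0.02,0,0.85,-0.025,0.095,-0.02,0,0.85,-0.033,0.125,-0.02,0,0.85,-0.04,0.155,-0.02,0,0.85,-0.048,0.185,-0.02,0,0.85,-0.056,0.213,-0.01,0,0.85,-0.061,0.234,0.01,0,0.85,-0.064,0.244,0.03,0,0.85,-0.065,0.248,0.055,0,0.85,-0.065,0.248,0.08,0]
}}

```text
clock: 5.38
tcp_pos: [0.5098, -0.3507, 0.0671]
tool_rot: [-3.125, 0.306, 0.002]
force: [-0.4, -0.4, -0.8]
finger_gap: 0.0337
grasp_force: 25.1
```

Emit:
{"api": "send_rows", "payload": {
  "series": [0.85,0,0,0.015,0,0.85,0,0,0.028,0,0.85,0,0,0.036,0,0.85,0,0,0.041,0,0.85,0,0,0.044,0,0.85,0,0,0.044,0]
}}

```text
clock: 6.12
tcp_pos: [0.5105, -0.3514, 0.0255]
tool_rot: [3.126, -0.306, 0.001]
force: [-0.1, 0.4, -0.8]
finger_gap: 0.0338
grasp_force: 25.0
```

```bash
python3 - <<'E'
from h import *
rel([.5125,-.352,.021])
s=snap('wrist','w2');snap('scene','s2')
E
```

```text
t 6.125 tcp [ 0.5105 -0.3514  0.0255] shift [0.0021 0.0002 0.0045] yaw -0.1951 F [-0.1  0.4 -0.8] gap 0.03384737700100786 25.047361978213303
```

View pics/w2.png

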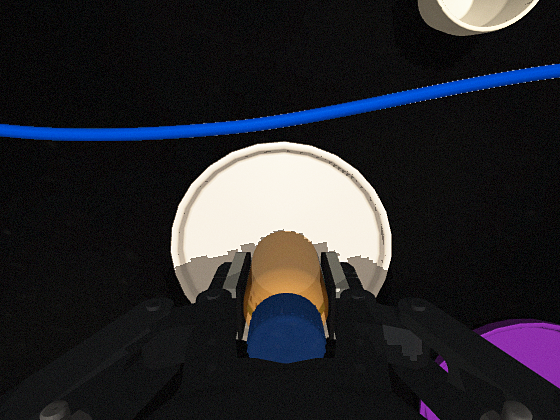

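Vial is upright over the dish (base at about (285,240), dish rim 172–391). I'm lowering slowly to contact.

Emit:
{"api": "send_rows", "payload": {
  "series": [0.85,0.001,0,0.002,0,0.85,0.001,0,0.003,0,0.85,0.001,0,0.004,0,0.85,0.001,0,0.004,0]
}}

```text
clock: 6.72
tcp_pos: [0.5113, -0.3514, 0.0213]
tool_rot: [-3.127, 0.306, -0.0]
force: [-0.3, -1.1, -1.5]
finger_gap: 0.0338
grasp_force: 25.0
```

Emit:
{"api": "send_rows", "payload": {
  "series": [0.85,0,0,0.001,0,0.85,0,0,0.001,0]
}}

```text
clock: 6.98
tcp_pos: [0.5114, -0.3515, 0.0211]
tool_rot: [3.127, -0.306, 0.0]
force: [-2.6, 1.0, 5.7]
finger_gap: 0.0337
grasp_force: 25.7
```

Emit:
{"api": "send_rows", "payload": {
  "series": [0.5,0,0,0.001,0,0.45,0,0,0.001,0,0.35,0,0,0.001,0,0.2,0,0,0.001,0,0.1,0,0,0.001,0,0.1,0,0,0.001,0,0.1,0,0,-0.01,0,0.1,0,0,-0.035,0,0.1,0,0,-0.07,0,0.1,0,0,-0.11,0,0.1,0,0,-0.15,0,0.1,0,0,-0.19,0]
}}

```text
clock: 8.48
tcp_pos: [0.5113, -0.3514, 0.2127]
tool_rot: [3.126, -0.306, 0.001]
force: [-0.7, 0.1, -0.4]
finger_gap: 0.0772
grasp_force: 0.0
```

```bash
python3 - <<'E'
from h import *
rel([.527,-.0695,.2]);rel([.527,-.0695,.083])
s=snap('wrist','w3');
E
```

```text
t 8.475 tcp [ 0.5113 -0.3514  0.2127] shift [-0.0393 -0.2796  0.0124] yaw -0.1951 F [-0.7  0.1 -0.4] gap 0.0772266738317008 0.0
t 8.475 tcp [ 0.5113 -0.3514  0.2127] shift [-0.0394 -0.2796  0.1294] yaw -0.1951 F [-0.7  0.1 -0.4] gap 0.0772266738317008 0.0
```

View pics/w3.png

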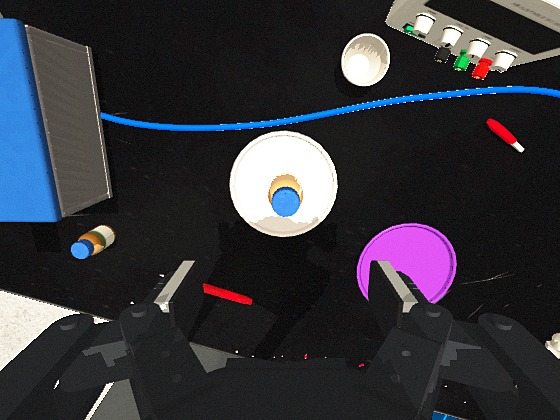

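The vial stands in the dish (cap at (286,201)). Next is the tongue.

Emit:
{"api": "send_rows", "payload": {
  "series": [0.2,-0.002,-0.015,0,0,0.3,-0.008,-0.05,0,0,0.4,-0.013,-0.09,0,0,0.4,-0.018,-0.13,0,0,0.4,-0.024,-0.17,0,0,0.4,-0.03,-0.21,0,0,0.4,-0.035,-0.245,0,0,0.4,-0.038,-0.27,0.01,0,0.4,-0.039,-0.28,0.02,0,0.4,-0.039,-0.28,0.03,0,0.4,-0.039,-0.28,0.03,0]
}}

```text
clock: 9.9
tcp_pos: [0.5265, -0.0696, 0.1788]
tool_rot: [-3.126, 0.307, 0.004]
force: [0.3, 0.0, -0.4]
finger_gap: 0.0513
grasp_force: 0.0
```

```bash
python3 - <<'E'
from h import *
rel([.527,-.0695,.083])
s=snap('wrist','w4');print(proj(s,[.527,-.0695,.106]))
E
```

```text
t 9.9 tcp [ 0.5265 -0.0696  0.1788] shift [ 0.0008 -0.0002  0.0958] yaw -0.1959 F [ 0.3  0.  -0.4] gap 0.05131137615340772 0.0
[284.14726524 219.39834153]
```

View pics/w4.png

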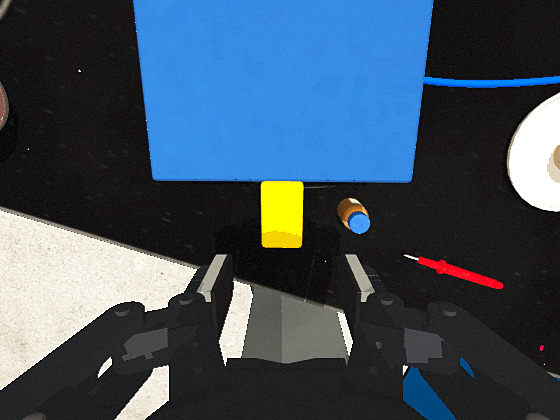

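The tongue is centred at (282,214), with a predicted grip point of (284,219), and the small vial is clear to the right. I'm descending and pinching.

Emit:
{"api": "send_rows", "payload": {
  "series": [0.4,0,-0.001,0.02,0,0.4,0,-0.001,0.045,0,0.4,0,-0.001,0.065,0,0.4,0,-0.001,0.082,0,0.4,0,-0.001,0.092,0,0.4,0,-0.001,0.096,0,0.6,0,-0.001,0.096,0,0.75,0,-0.001,0.096,0,0.9,0,-0.001,0.096,0,0.9,0,-0.001,0.096,0,0.9,0,-0.001,0.096,0],
  "newtons": 30
}}

```text
clock: 11.32
tcp_pos: [0.5281, -0.0671, 0.085]
tool_rot: [-3.125, 0.307, -0.002]
force: [0.9, 6.0, 0.6]
finger_gap: 0.0295
grasp_force: 33.2
```

```bash
python3 - <<'E'
from h import *
rel([.527,-.0695,.083])
for d in range(0,56,5):
    t=np.radians(d);x=-185*np.cos(t)+7*np.sin(t);z=185*np.sin(t)+7*np.cos(t);print(d,round(x+185,1),round(z-7,1))
E
```

```text
t 11.325 tcp [ 0.5281 -0.0671  0.085 ] shift [-0.0006  0.0026  0.002 ] yaw -0.1956 F [0.9 6.  0.6] gap 0.029503553123448444 33.246408104896545
0 0.0 0.0
5 1.3 16.1
10 4.0 32.0
15 8.1 47.6
20 13.6 62.9
25 20.3 77.5
30 28.3 91.6
35 37.5 104.8
40 47.8 117.3
45 59.1 128.8
50 71.4 139.2
55 84.6 148.6
```

Emit:
{"api": "send_rows", "payload": {
  "series": [0.9,0.0003,-0.001,-0.008,0,0.9,0.0013,-0.001,-0.016,0,0.9,0.0025,-0.001,-0.024,0,0.9,0.004,-0.001,-0.032,0,0.9,0.006,-0.001,-0.04,0,0.9,0.0081,-0.001,-0.0476,0,0.9,0.0107,-0.001,-0.0553,0,0.9,0.0136,-0.001,-0.0629,0,0.9,0.0169,-0.001,-0.0703,0,0.9,0.0203,-0.001,-0.0775,0,0.9,0.0203,-0.001,-0.0775,0,0.9,0.0203,-0.001,-0.0775,0]
}}

```text
clock: 12.82
tcp_pos: [0.5478, -0.0711, 0.1617]
tool_rot: [3.127, -0.306, 0.001]
force: [4.0, 1.4, -4.0]
finger_gap: 0.0293
grasp_force: 32.5
```

```bash
python3 - <<'E'
from h import *
rel([.527,-.0695,.083])
print(status.get_state()['moment'])
snap('scene','s5')
E
```

```text
t 12.825 tcp [ 0.5478 -0.0711  0.1617] shift [-0.0207  0.0024  0.0787] yaw -0.1953 F [ 4.   1.4 -4. ] gap 0.029338512904330285 32.538633942604065
[ 0.14573804 -0.67735785 -0.2413789 ]
```

Emit:
{"api": "send_rows", "payload": {
  "series": [0.9,0.0038,0,-0.0071,0,0.9,0.008,0,-0.0141,0,0.9,0.0125,0,-0.0208,0,0.9,0.0172,0,-0.0273,0,0.9,0.0222,0,-0.0337,0,0.9,0.0275,0,-0.0398,0,0.9,0.033,0,-0.0457,0,0.9,0.0388,0,-0.0513,0,0.9,0.0449,0,-0.0566,0,0.9,0.0511,0,-0.0617,0,0.9,0.0511,0,-0.0617,0,0.9,0.0511,0,-0.0617,0]
}}

```text
clock: 14.38
tcp_pos: [0.598, -0.0815, 0.2236]
tool_rot: [3.126, -0.306, 0.001]
force: [2.4, -3.3, -6.1]
finger_gap: 0.0293
grasp_force: 33.7
```

```bash
python3 - <<'E'
from h import *
rel([.527,-.0695,.083])
a=snap('top','t6');b=snap('scene','s6');c=snap('wrist','w6')
A=a['image'][130:280,210:420,::-1];B=b['image'][150:270,200:360,::-1]
C=np.vstack([np.hstack([cv2.resize(A,(400,286)),cv2.resize(B,(400,286))]),np.hstack([cv2.resize(c['image'][:,:,::-1],(400,300)),np.zeros((300,400,3),np.uint8)])])
cv2.imwrite('pics/m6.png',C)
E
```

```text
t 14.375 tcp [ 0.598  -0.0815  0.2236] shift [-0.072   0.0019  0.1405] yaw -0.1953 F [ 2.4 -3.3 -6.1] gap 0.029321667964136003 33.69682967662811
```

View pics/m6.png

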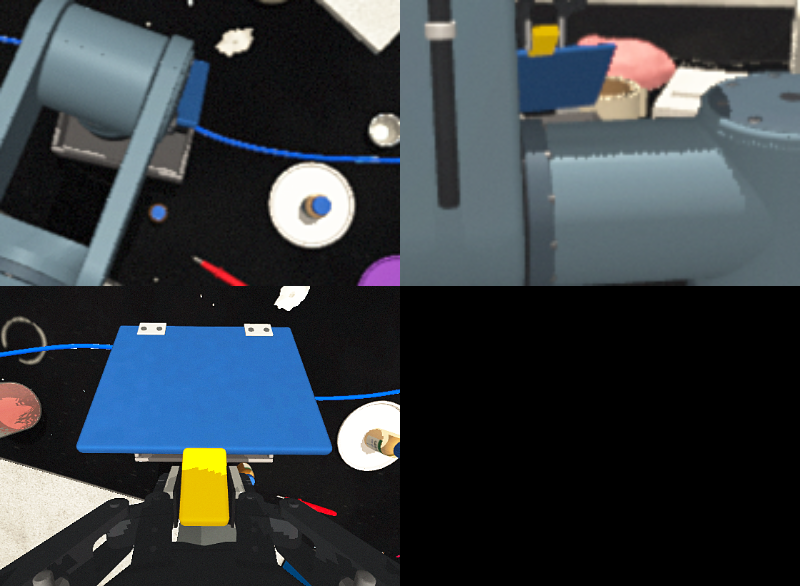

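```bash
python3 - <<'E'
from h import *
s=load('w6');y=-.1955;ex=np.array([np.cos(y),np.sin(y),0]);ey=np.array([-ex[1],ex[0],0]);z=np.array([0,0,1])
h=np.array([.631,-.090,.092])+.079*ex
print('tab angle from tcp:',end=' ')
p=status.get_state()['tcp_pos']-h; print(p@ex,p@ey,p[2])
for d in(46,48,50,52,54):
    t=np.radians(d);u=-np.cos(t)*ex+np.sin(t)*z;n=np.sin(t)*ex+np.cos(t)*z
    print(d,*[proj(s,h+a*u+.012*n+b*ey).round(1) for a,b in((.155,.091),(.155,-.091),(.003,.091),(.003,-.091))])
i=cv2.resize(s['image'][200:240,80:480,::-1],None,fx=2,fy=2)
j=cv2.resize(s['image'][40:80,80:480,::-1],None,fx=2,fy=2)
cv2.imwrite('pics/e.png',np.vstack([j,i]))
E
```

```text
tab angle from tcp: -0.11314704016869952 0.0019979163305658687 0.13155312255579826
46 [112.9 230.4] [462.5 230.4] [167.1  50.8] [406.9  50.8]
48 [108.2 224.7] [467.4 224.7] [167.2  50.4] [406.8  50.4]
50 [103.3 218.4] [472.4 218.4] [167.3  49.9] [406.7  49.9]
52 [ 98.3 211.4] [477.6 211.4] [167.3  49.5] [406.7  49.5]
54 [ 93.1 203.8] [482.9 203.7] [167.4  49.1] [406.6  49.1]
```

View pics/e.png

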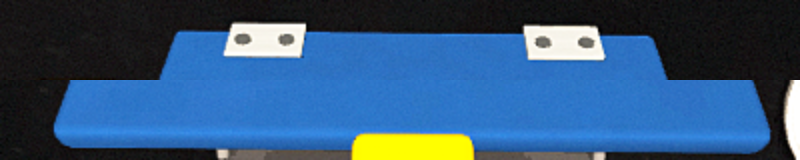

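The kinematics (tongue up 139 mm, back 71 mm) give about 50°, and the picture agrees at 48–51°. The vial is standing in the dish, so I'm handing in.

```bash
python3 -c "
from h import *
rel([0,0,0]);print(ctrl.sign_off())"
```

```text
t 14.525 tcp [ 0.5979 -0.0814  0.2236] shift [-0.6025  0.036   0.2232] yaw -0.1953 F [ 3.1 -3.8 -6.7] gap 0.029576638256689342 33.68587017059326
the job is handed in; nothing more can be done
None
```

The vial is standing upright in the white dish, the lid is held by its tongue at about 50° (48–51° in the camera image), and the job was handed in at 14.5 s.

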